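# Fit the matching keyed hub and tip out the rest

## Robot

A 6-joint arm with a two-finger parallel gripper is mounted at the origin on a cart in front of the work surface, level with it; the furniture and walls round the work are solid. World frame = base frame: x ahead of the robot, y to its left, z up, the work surface at z = 0. Lengths are in m, angles in degrees, forces in N, time in s.
With the tool pointing down it reaches from about 0.275 to 0.825 m from the base axis. Payload 5.2 kg.
Tool frame: the origin (TCP) lies midway between the tips of the shut fingers; the grasp point (between the pads) lies behind it (ctrl.grip_depth is the z of the grasp point in the tool frame, in m); z points along the fingers, y is the line along which they close (so a half turn about z gives the same grasp; the last joint's range is limited). The gripper opens to 93 mm and grips with 3 to 60 N. Pads are 15 mm wide; open, the fingers measure 128 mm over their backs; the gripper's body (75 mm by 188 mm) begins 65 mm behind the grasp point.
Start: joints at [54.614, 14.817, 87.949, -0, 77.235, -11.62], TCP at [0.222, 0.503, 0.219] pointing down, gripper open.
Joint ranges: [-179.93, 179.93], [-52.35, 119.4], [10.71, 147.94], [-69.91, 249.91], [12.55, 155.21], [-178.61, 178.61]. Speed limits (degrees/s): [147.25, 147.25, 180, 180, 180, 180].

## Interface

Orientations are given as a 3x3 rotation matrix whose columns are the frame's x, y, z axes.
In Python, from workcell import ctrl gives the robot as it stands.
- The arm moves only by the tool arm_command, never from a script. Its argument "rows" is a list of rows, each an object with "linear": the shift along the tool's x, y, z in m, a list of three; "delta_rot": the turn, a rotation vector about the tool's x, y, z in degrees, a list of three; "fingers": the finger opening in m, from 0 to 0.093. A call has 1 to 5 rows; each row is the pose to reach, as a shift and turn from the pose commanded when the call began, along the tool's axes at that moment; what a row does not reach only later rows make up. A row lasts 1/10 s, in which the tool goes at most 50 mm and 8.59 degrees, less where a joint would pass 70% of its speed; a pose out of reach is approached as far as the arm can. A call with a gripper value outside its range is refused whole. The fingers move at their own pace and stop on an object; the grip force is fixed at half the most. Time passes only in rows, so rows that repeat a pose let the fingers close. It gives the time, the measured TCP pose, the force, the opening and the grip force at its end, in the units of the state.
- ctrl.get_state(): the state, without advancing time (a new reading comes with each control period).
- ctrl.snapshot(name): name is "scene" or "top" or "wrist"; returns a dict with "color" (384x512x3 uint8, red, green, blue), "fx", "fy", "cx", "cy" (pixels), "world_to_cam" (4x4, takes a point from world to camera coordinates). Camera axes: x right, y down, z forward; pixel columns grow to the right and rows downward; lengths in m; the calibration is good to about 2 mm. A picture is of the moment at which its call begins. There is no depth.
- ctrl.close_job(): hands the job in; it is judged then, once.
Trained networks look in the newest picture that a camera, given by its name, has taken for a name from the list of things; names that differ only in an ending like _2 or _b are one class to them, and where a whole thing is asked for, a point or a joint stands for the part that bears it (a point fixed in the world has none). Each returns a list of dicts, best first, with "score" (0 to 1); they miss things now and then, are a little off and sometimes report something else, mostly with a low value. They report only what shows in the picture. A call takes as long as a camera call.
- ctrl.recognise(camera, name): "at" ([column, row] as shares, 0 to 1, of the picture: columns of its width, rows of its height, amid what is visible of it).
- ctrl.masks_of(camera, name): "region" (384x512 bool, what is visible of it) and "at" ([column, row] as shares, 0 to 1, of the picture: columns of its width, rows of its height, amid what is visible of it).
The state is a dict: "clock": time; "qpos": joint angles; "qvel": joint speeds; "joint_efforts": joint torques, N m; "ee_pos": TCP position; "ee_rot": TCP orientation; "contact_force": force on the tool from outside, world axes, zero at the start; "wrist_torque": the same for the moment, N m; "opening": opening from 0.0 (shut) to 1.0 (fully open); "finger_force": force on a finger pad.
Only numpy, scipy, OpenCV 4.12 (cv2) and the standard library are available. Lean on these libraries where they do the work, as an engineer would, in place of code of your own. Each camera call takes 0.05 s, during which the arm holds its last target. There are 200 camera calls.

## Task

Pick out by eye the one hub in the tilt tray whose keyway lines up with the key of the test shaft when the hub stands foot down with its boss facing outwards, towards the shaft's free end, and slide it on that way until its back is fully home against the shaft's shoulder; do not try the other hubs on the stand. Then lift the tray by its handle so that the two hubs left in it slide out into the bin behind it, lower the tray gently until it is fully down again, and let go. Leave everything else on the bench where it stands.

Things in the scene. Friction and masses are not known exactly. Their poses are not given: they have to be found in the camera images.
- hub_a: steel hub; keyway straight up, at 12 o'clock, seen facing the boss with the foot down. Arch, 44 mm wide along y (flat sides to 30 mm up, then half-round, 52 mm tall), 22 mm thick along x (-11 to +11 mm); a 38 mm round boss stands 8 mm out of the -x face, +x is the plain back. 0.15 to 0.3 kg. Origin: centre of the foot's underside, z up
- hub_b: steel hub; keyway 60 degrees left of straight up (10 o'clock, its +y side), seen facing the boss with the foot down. Arch, 44 mm wide along y (flat sides to 30 mm up, then half-round, 52 mm tall), 22 mm thick along x (-11 to +11 mm); a 38 mm round boss stands 8 mm out of the -x face, +x is the plain back. 0.15 to 0.3 kg. Origin: centre of the foot's underside, z up
- hub_c: steel hub; keyway 60 degrees right of straight up (2 o'clock, its -y side), seen facing the boss with the foot down. Arch, 44 mm wide along y (flat sides to 30 mm up, then half-round, 52 mm tall), 22 mm thick along x (-11 to +11 mm); a 38 mm round boss stands 8 mm out of the -x face, +x is the plain back. 0.15 to 0.3 kg. Origin: centre of the foot's underside, z up
- hub_a_back (a point): on hub_a: centre of the bore on the plain back face: 11 mm along +x and 30 mm above the hub's origin. Bore 18 mm diameter right through along x, keyway 9 mm wide all through, to 15 mm from the bore axis
- hub_b_back (a point): on hub_b: centre of the bore on the plain back face: 11 mm along +x and 30 mm above the hub's origin. Bore 18 mm diameter right through along x, keyway 9 mm wide all through, to 15 mm from the bore axis
- hub_c_back (a point): on hub_c: centre of the bore on the plain back face: 11 mm along +x and 30 mm above the hub's origin. Bore 18 mm diameter right through along x, keyway 9 mm wide all through, to 15 mm from the bore axis
- stand: fixed test stand: base plate x = -60 to +50 mm, 80 mm wide, 12 mm thick; upright 46 mm wide, 112 mm tall at x = +20 to +38 mm; from it a 32 mm round collar (the shoulder) to x = 0, then a level shaft that does not turn, along the stand's -x, 85 mm above the bench. A hub slides on along +x, its x parallel to the stand's, and stays by friction. Origin: on the bench below the shoulder face
- shaft_seat (a point): centre of the shoulder face on the shaft axis, 85 mm above the stand's origin. Key: 6.5 mm wide, standing to 13 mm from the shaft axis, on the 25 mm of shaft next to the shoulder, 60 degrees left of straight up (10 o'clock, towards the stand's +y) seen facing the shaft's free end
- shaft_tip (a point): centre of the shaft's free end, 43 mm along the stand's -x from shaft_seat; shaft 16 mm diameter, tapered over the last 5 mm, no key on the outer 18 mm
- sorter: fixed grey base, 300 mm wide along y, with the tilt tray on its -x side (robot's side) and the open return bin on its +x side. Bin: inside x = 8 to 138 mm, y = -145 to +145 mm, floor 5 mm up, walls 60 mm tall, far wall 105 mm tall. Origin: on the bench below the tray's hinge line, which runs along y
- tray (a joint): tilt (rad): 0 = down and level, grows as the handle is lifted, stop at 1.2; falls down freely if let go. Aluminium tray, 0.35 kg, inside 96 mm (x) by 274 mm (y), walls 20 mm tall, open on the hinge side; floor 72 mm above the bench. Three hubs stand in a row in it, 80 mm apart, bosses towards the handle; all slide out by about 0.9 rad
- tray_hinge (a point): centre of the hinge line, 68 mm above the sorter's origin
- tray_handle (a point): centre of the handle on the tray's free edge: level round bar, 10 mm diameter, 100 mm long along y, 37 mm free between it and the tray. With the tray down it lies 150 mm along the sorter's -x from tray_hinge and 16 mm above it; it moves in a circle about the hinge line; a light grip lets the bar turn between the fingers
- beaker: bystander, leave alone: clear 50 ml beaker, 46 mm wide, 58 mm tall, open side up. Origin: centre of its underside
- vial_rack: bystander, leave alone: low blue rack for vials, 62 x 96 x 22 mm (x, y, z). Origin: centre of its underside
- wrench: bystander, leave alone: small open-end wrench, 95 mm long along its y, 4 mm thick, lying flat. Origin: centre of its underside
- amber_bottle: bystander, leave alone: brown screw-cap bottle, 86 mm wide, 164 mm tall. Origin: centre of its underside
- fittings_box: bystander, leave alone: small blue parts box, 69 x 100 x 26 mm, lid shut. Origin: centre of its underside
- screwdriver: bystander, leave alone: screwdriver, 164 mm long along its y, 22 mm thick, lying. Origin: centre of its underside

How it is judged (in metres and radians):
On the way, in this order (a step that is already met when the one before it is completed fails the run):
1. the matching hub is fully home on the shaft, boss outwards and foot down, while the tray is still down with the other two hubs in it (distance between hub_b_back and shaft_seat below 0.005 m and angle between the x axis of hub_b and the x axis of stand, either way round below 0.12 rad and angle between hub_b's own z axis and vertical below 0.25 rad and value of joint tray below 0.1 rad and x of each of hub_a, hub_c in the frame of sorter below -0.01 m), for 0.2 s.
2. the tray is tilted up and the other two hubs have gone into the bin (value of joint tray above 0.4 rad and x of hub_a in the frame of sorter between 0 and 0.15 m and y of hub_a in the frame of sorter between -0.155 and 0.155 m and height (world z) of each of hub_a, hub_c below 0.085 m and x of hub_c in the frame of sorter between 0 and 0.15 m and y of hub_c in the frame of sorter between -0.155 and 0.155 m), for 0.1 s.
At the end, for the whole second after the job is handed in: The hub with its keyway at 10 o'clock is on the shaft, boss outwards, its back within 5 mm of the shoulder centre, in line within 0.12 rad and foot down within 0.25 rad; the other two hubs lie in the return bin; the tray is down (under 0.05 rad); all three hubs are at rest (distance between hub_b_back and shaft_seat below 0.005 m and angle between the x axis of hub_b and the x axis of stand, either way round below 0.12 rad and angle between hub_b's own z axis and vertical below 0.25 rad and x of hub_a in the frame of sorter between 0 and 0.15 m and y of hub_a in the frame of sorter between -0.155 and 0.155 m and height (world z) of each of hub_a, hub_c below 0.085 m and x of hub_c in the frame of sorter between 0 and 0.15 m and y of hub_c in the frame of sorter between -0.155 and 0.155 m and value of joint tray below 0.05 rad and linear speed of each of hub_a, hub_b, hub_c below 0.02 m/s); the robot touches nothing.
It fails at once if one of the other hubs is tried on the test stand (contact force between any of hub_a, hub_c and stand above 1 N).
It fails at once if the tray falls or is slammed down (faster than 4 rad/s) (velocity of joint tray below -4 rad/s).
It fails at once if a bystander is displaced by more than 30 mm or knocked over (distance of any of beaker, vial_rack, wrench, amber_bottle, fittings_box, screwdriver from where it was at the start of the episode above 0.03 m or angle between any of beaker, vial_rack, wrench, amber_bottle, fittings_box, screwdriver's own z axis and vertical above 0.5 rad).
It also fails if it takes over 69 s, if anything falls off the work surface, if the arm or the gripper's body presses on something with over 40 N, if the wrist force passes 120 N, or if a joint passes its speed limit or range.

## Working session

There is one attempt and no reset: what is moved stays moved. The work goes in short steps, Python scripts to look and compute and a tool call to move; the robot and the scene stay as the last step left them, time stands still between calls to the robot, and variables do not carry over. Pictures are saved under pics/ and viewed, at most 10 in all, crops included, and the job is handed in when it is done.

Besides the shell and the picture viewer there is one more tool, called after "Emit:" as name([rows], argument=value, ...), one row to a line, values as JSON. arm_command: Moves the arm, as the interface text tells. Its arguments: {"type":"object","properties":{"rows":{"type":"array"}},"required":["rows"]}

```bash
mkdir -p pics; cat > h.py <<'E'
import numpy as np, cv2
from workcell import ctrl
def snap(n,f=None):
    s=ctrl.snapshot(n)
    if f: cv2.imwrite('pics/'+f,s['color'][:,:,::-1])
    return s
def proj(s,P):
    P=np.atleast_2d(P); T=np.array(s['world_to_cam']); c=P@T[:3,:3].T+T[:3,3]
    return np.c_[s['fx']*c[:,0]/c[:,2]+s['cx'], s['fy']*c[:,1]/c[:,2]+s['cy']]
def ray(s,u,v):
    T=np.array(s['world_to_cam']);R=T[:3,:3];o=-R.T@T[:3,3]
    d=R.T@np.array([(u-s['cx'])/s['fx'],(v-s['cy'])/s['fy'],1]);return o,d/np.linalg.norm(d)
def atz(s,u,v,z):
    o,d=ray(s,u,v);return o+d*(z-o[2])/d[2]
E
python3 - <<'E'
from h import *
print(ctrl.get_state(),ctrl.grip_depth)
ims=[]
for n in('scene','top'):
    s=snap(n,n+'0.png');T=np.array(s['world_to_cam']);print(n,s['fx'],-T[:3,:3].T@T[:3,3],T[2,:3])
    for k in ['hub_a','hub_a_back','stand','shaft_seat','shaft_tip','sorter','tray','tray_handle','tray_hinge']:
        try: print(k,[(round(r['score'],2),np.round(np.array(r['at'])*[512,384],1).tolist()) for r in ctrl.recognise(n,k)][:5])
        except Exception as e: print(k,e)
E
```

```text
{'clock': 0.0, 'qpos': array([ 5.46144045e+01,  1.48588959e+01,  8.80115931e+01, -2.79708114e-03,
        7.72324049e+01, -1.16200110e+01]), 'qvel': array([0.09337019, 0.03529236, 0.00042047, 0.00897947, 0.07044049,
       0.03351617]), 'joint_efforts': array([ 1.98364614e-03, -4.37320805e+01, -2.84006256e+01,  7.20397057e-02,
        4.15020331e-02, -1.29573132e-04]), 'ee_pos': array([0.22132497, 0.50290943, 0.21781749]), 'ee_rot': array([[-9.15206105e-01,  4.02984842e-01, -1.00111014e-03],
       [ 4.02985963e-01,  9.15204944e-01, -1.49166837e-03],
       [ 3.15101204e-04, -1.76861733e-03, -9.99998386e-01]]), 'contact_force': array([-0.03354055,  0.12433306, -0.07655557]), 'wrist_torque': array([-0.0076972 ,  0.05713162, -0.01831693]), 'finger_force': 0.0, 'opening': 1.0009025576087454} -0.0188
scene 483.8422471535793 [-0.05590123 -0.87825251  0.7291354 ] [ 0.49527848  0.67910488 -0.54177097]
hub_a [(0.93, [262.3, 203.5]), (0.81, [307.2, 235.2]), (0.67, [280.2, 214.4])]
hub_a_back [(0.79, [282.3, 218.1]), (0.67, [318.4, 229.6])]
stand [(0.89, [241.0, 175.1])]
shaft_seat [(0.97, [242.0, 177.8])]
shaft_tip [(0.94, [238.8, 175.1])]
sorter [(0.74, [282.5, 233.0]), (0.57, [317.4, 229.8])]
tray [(0.72, [281.9, 232.6])]
tray_handle [(0.62, [277.4, 238.4])]
tray_hinge [(0.74, [317.7, 228.7]), (0.71, [244.4, 178.6])]
top 432.3932907482126 [ 0.38660502 -0.0773518   1.18267566] [ 0.16635662  0.01018806 -0.98601302]
hub_a [(0.63, [302.2, 210.5]), (0.54, [269.8, 205.0]), (0.51, [332.1, 209.7])]
hub_a_back [(0.54, [297.5, 206.1])]
stand [(0.77, [188.0, 186.7])]
shaft_seat [(0.68, [187.1, 184.2])]
shaft_tip [(0.66, [189.6, 182.3])]
sorter [(0.94, [301.2, 182.0])]
tray [(0.72, [189.7, 185.7]), (0.62, [299.4, 202.9])]
tray_handle [(0.83, [299.7, 204.2])]
tray_hinge [(0.83, [299.6, 182.6])]
```

View pics/scene0.png

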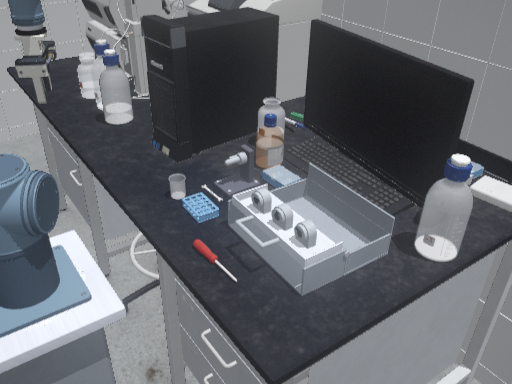

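View pics/top0.png

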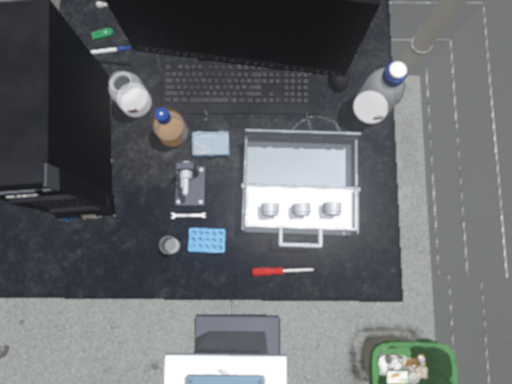

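The scene view shows the three hubs in the tray at about (261,200), (282,215) and (305,233), and the stand at (240,165). In the top view they are at (270,210), (301,210) and (332,209), with the handle at (300,243) and the stand at (188,185). Next I'll crop for detail.

```bash
python3 - <<'E'
from h import *
a=cv2.imread('pics/scene0.png')[140:260,215:330]; cv2.imwrite('pics/c1.png',cv2.resize(a,None,fx=5,fy=5,interpolation=2))
t=cv2.imread('pics/top0.png')[120:260,160:370]; cv2.imwrite('pics/c2.png',cv2.resize(t,None,fx=3.8,fy=3.8,interpolation=2))
E
```

```text
(no output)
```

View pics/c1.png

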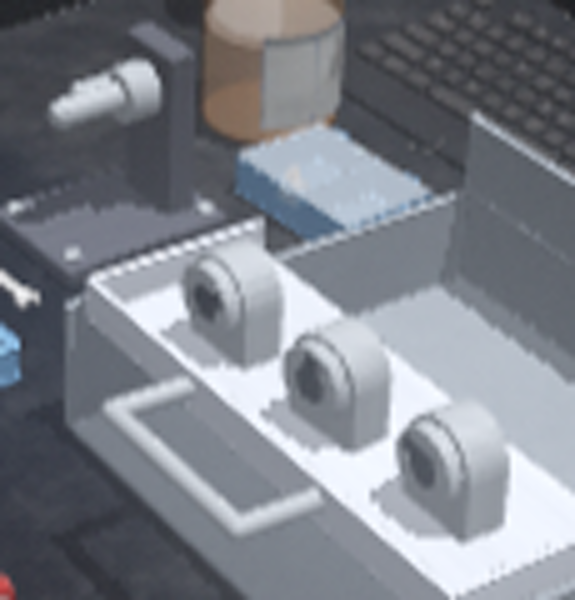

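View pics/c2.png

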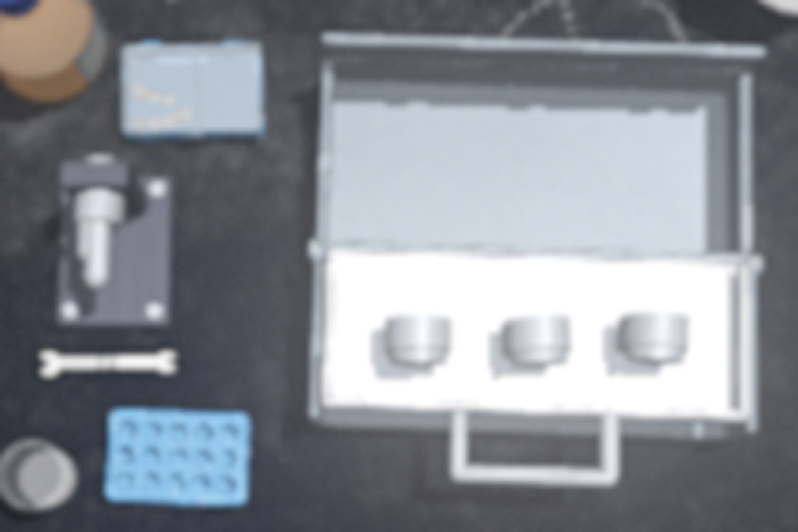

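The keyways are too small to read from here, so I need the wrist camera. The middle one looks like 12 o'clock. First I'll get coarse positions and the camera mounting.

```bash
python3 - <<'E'
from h import *
s=snap('top');t=snap('scene');w=snap('wrist')
st=ctrl.get_state();T=np.array(w['world_to_cam']);R=np.array(st['ee_rot'])
Rc=T[:3,:3].T;c=-Rc@T[:3,3]
print('cam in tool',R.T@(c-st['ee_pos']),'\n',(R.T@Rc).round(3),w['fx'],w['cx'],w['cy'])
o=np.array([160,120]);k=3.8
def tp(u,v,z): return atz(s,o[0]+u/k,o[1]+v/k,z).round(4)
print('handle ends',tp(458,475,.084),tp(612,478,.084))
print('tray hinge ends',tp(313,249,.092),tp(757,263,.092))
print('hub tops L M R',[tp(*p,.124) for p in((418,328),(536,330),(654,326))])
print('shaft tip,collar',tp(96,283,.085),tp(99,205,.085), 'upright top',tp(61,175,.112),tp(128,178,.112))
print('base corners',[tp(*p,.012) for p in((58,322),(168,322),(170,178))])
print('base screws',[tp(*p,.012) for p in((69,310),(155,310),(157,188))])
print('bottle',tp(40,20,.1),'beaker',tp(38,475,.05),'wrench',tp(108,362,.004),'rack',tp(178,456,.022),'box',tp(193,88,.026))
for n,S in(('top',s),('scene',t)):
  for kx in('amber_bottle','beaker','screwdriver','fittings_box'):
    r=ctrl.recognise(n,kx); print(n,kx,[(round(q['score'],2),atz(S,q['at'][0]*512,q['at'][1]*384,.03).round(3)) for q in r[:2]])
E
```

```text
cam in tool [ 8.26190694e-02 -6.26914470e-05 -1.65958293e-01] 
 [[-0.001 -0.956 -0.292]
 [ 1.    -0.001  0.   ]
 [-0.    -0.292  0.956]] 310.8492116235888 255.9751685827046 189.19651153287413
handle ends [ 0.4339 -0.1397  0.084 ] [ 0.4329 -0.2417  0.084 ]
tray hinge ends [ 0.584  -0.0416  0.092 ] [ 0.577  -0.3402  0.092 ]
hub tops L M R [array([ 0.5267, -0.1116,  0.124 ]), array([ 0.5261, -0.1881,  0.124 ]), array([ 0.5294, -0.2646,  0.124 ])]
shaft tip,collar [0.5607 0.1053 0.085 ] [0.6146 0.1052 0.085 ] upright top [0.6292 0.1269 0.112 ] [0.6276 0.082  0.112 ]
base corners [array([0.5436, 0.1439, 0.012 ]), array([0.5443, 0.0646, 0.012 ]), array([0.6503, 0.0662, 0.012 ])]
base screws [array([0.5524, 0.1363, 0.012 ]), array([0.5529, 0.0742, 0.012 ]), array([0.6428, 0.0754, 0.012 ])]
bottle [0.7409 0.1479 0.1   ] beaker [0.4326 0.1462 0.05  ] wrench [0.5159 0.1081 0.004 ] rack [0.4479 0.0537 0.022 ] box [0.7144 0.0496 0.026 ]
top amber_bottle [(0.95, array([0.757, 0.17 , 0.03 ]))]
top beaker [(0.59, array([0.441, 0.152, 0.03 ])), (0.21, array([0.751, 0.174, 0.03 ]))]
top screwdriver [(0.68, array([ 0.366, -0.117,  0.03 ]))]
top fittings_box [(0.64, array([0.711, 0.053, 0.03 ]))]
scene amber_bottle [(0.64, array([0.792, 0.221, 0.03 ])), (0.22, array([ 0.625, -0.208,  0.03 ]))]
scene beaker [(0.86, array([0.426, 0.153, 0.03 ]))]
scene screwdriver [(0.79, array([ 0.355, -0.137,  0.03 ]))]
scene fittings_box [(0.93, array([0.696, 0.056, 0.03 ])), (0.26, array([ 0.577, -0.212,  0.03 ]))]
```

The stand and sorter yaws are about zero. The shaft axis is at y≈0.105 and the shoulder at x≈0.604, which fits the given sizes. I'll move the wrist camera to look at the bosses.

```bash
cat >> h.py <<'E'
from scipy.spatial.transform import Rotation as Ro
def RR(tilt=0,yaw=0,spin=0):
    "tilt: fingers lean towards +x; yaw about world z"
    B=np.array([[-1,0,0],[0,1,0],[0,0,-1.]])
    return (Ro.from_euler('z',yaw,degrees=True)*Ro.from_euler('y',-tilt,degrees=True)).as_matrix()@B@Ro.from_euler('z',spin,degrees=True).as_matrix()
def plan(p,R=None,verb=True):
    st=ctrl.get_state();R0=np.array(st['ee_rot']);R=R0 if R is None else R
    l=R0.T@(np.array(p)-st['ee_pos']);v=Ro.from_matrix(R0.T@R).as_rotvec(degrees=True)
    print('lin',l.round(4),'rot',v.round(2),'rows',round(max(np.linalg.norm(l)/.05,np.linalg.norm(v)/8.59),1))
E
python3 - <<'E'
from h import *
print(RR(30))
plan([.45,-.188,.20],RR(30))
E
```

```text
[[-0.8660254  0.         0.5      ]
 [ 0.         1.         0.       ]
 [-0.5        0.        -0.8660254]]
lin [-0.4876 -0.5407  0.0186] rot [ -6.22 -29.57 -23.22] rows 14.6
```

Emit:
arm_command([
  {"linear":[-0.0325,-0.036,0.001],"delta_rot":[-0.4,-2,-1.6],"fingers":0.06},
  {"linear":[-0.065,-0.072,0.002],"delta_rot":[-0.8,-4,-3.1],"fingers":0.06},
  {"linear":[-0.0975,-0.108,0.004],"delta_rot":[-1.2,-6,-4.7],"fingers":0.06},
  {"linear":[-0.13,-0.144,0.005],"delta_rot":[-1.7,-7.9,-6.2],"fingers":0.06},
  {"linear":[-0.1625,-0.18,0.006],"delta_rot":[-2.1,-9.9,-7.7],"fingers":0.06},
])

```text
clock: 2.05
ee_pos: [0.298, 0.2716, 0.2127]
ee_rot: [[-0.946, 0.272, 0.176], [0.272, 0.962, -0.024], [-0.176, 0.025, -0.984]]
contact_force: [1.1, -0.1, 0.3]
opening: 0.656
finger_force: 0.0
```

```bash
python3 - <<'E'
from h import *
print(ctrl.get_state()['ee_pos'],ctrl.get_state()['clock'])
plan([.45,-.188,.20],RR(30))
E
```

```text
[0.29803538 0.27157462 0.21272788] 2.05
lin [-0.2666 -0.401   0.0504] rot [ -4.11 -19.54 -15.4 ] rows 9.7
```

Emit:
arm_command([
  {"linear":[-0.0266,-0.04,0.005],"delta_rot":[-0.4,-2,-1.5],"fingers":0.06},
  {"linear":[-0.0533,-0.08,0.01],"delta_rot":[-0.8,-3.9,-3.1],"fingers":0.06},
  {"linear":[-0.08,-0.12,0.015],"delta_rot":[-1.2,-5.9,-4.6],"fingers":0.06},
  {"linear":[-0.1066,-0.16,0.02],"delta_rot":[-1.6,-7.8,-6.2],"fingers":0.06},
  {"linear":[-0.133,-0.2,0.025],"delta_rot":[-2,-9.8,-7.7],"fingers":0.06},
])

```text
clock: 2.55
ee_pos: [0.3702, 0.0535, 0.2069]
ee_rot: [[-0.931, 0.142, 0.338], [0.142, 0.99, -0.025], [-0.338, 0.025, -0.941]]
contact_force: [1.0, -0.0, 0.2]
opening: 0.645
finger_force: 0.0
```

```bash
python3 - <<'E'
from h import *
plan([.45,-.188,.20],RR(30))
E
```

```text
lin [-0.1063 -0.2278  0.0395] rot [ -2.16 -10.15  -8.03] rows 5.1
```

Emit:
arm_command([
  {"linear":[-0.0213,-0.0456,0.008],"delta_rot":[-0.4,-2,-1.6],"fingers":0.06},
  {"linear":[-0.0425,-0.0911,0.016],"delta_rot":[-0.9,-4.1,-3.2],"fingers":0.06},
  {"linear":[-0.0638,-0.1367,0.024],"delta_rot":[-1.3,-6.1,-4.8],"fingers":0.06},
  {"linear":[-0.0851,-0.182,0.032],"delta_rot":[-1.7,-8.1,-6.4],"fingers":0.06},
  {"linear":[-0.1063,-0.226,0.0395],"delta_rot":[-2.16,-10.15,-8.03],"fingers":0.06},
])

```text
clock: 3.05
ee_pos: [0.4342, -0.1377, 0.2006]
ee_rot: [[-0.868, 0.002, 0.497], [0.002, 1.0, -0.001], [-0.497, 0.0, -0.868]]
contact_force: [1.3, 0.9, 0.1]
opening: 0.643
finger_force: 0.0
```

```bash
python3 - <<'E'
from h import *
w=snap('wrist','w1.png')
print(ctrl.get_state()['ee_pos'])
a=cv2.imread('pics/w1.png'); cv2.imwrite('pics/w1b.png',cv2.resize(a,None,fx=1.55,fy=1.55,interpolation=2))
for k in['hub_a','hub_a_back']:print(k,[(round(r['score'],2),np.round(np.array(r['at'])*[512,384],1).tolist()) for r in ctrl.recognise('wrist',k)])
E
```

```text
[ 0.43584275 -0.14678219  0.20115885]
hub_a [(0.95, [127.4, 205.7]), (0.86, [206.2, 206.4]), (0.55, [281.0, 206.0])]
hub_a_back [(0.87, [205.9, 202.4])]
```

View pics/w1b.png

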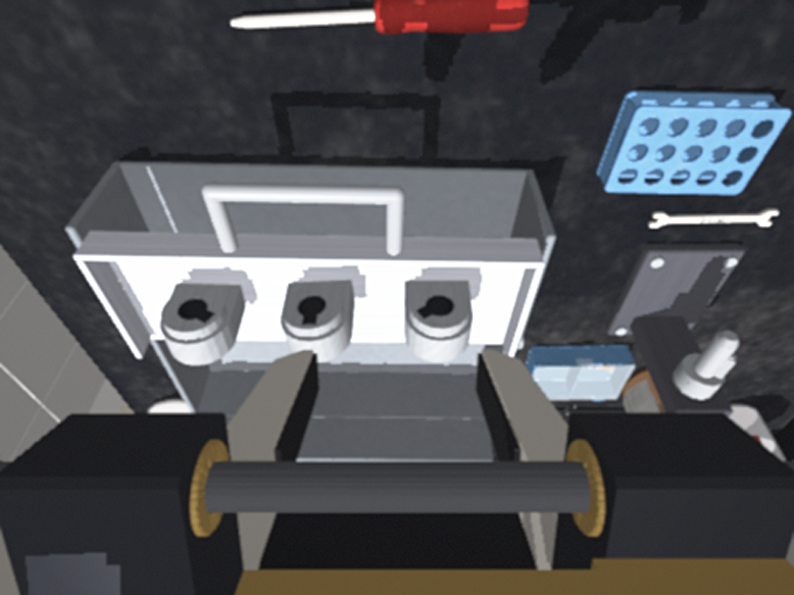

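The wrist view is upside down, with +y to the right. The hub at the left (195,310; most −y) has its slot pointing towards lower right, which is 10 o'clock when upright, so that is hub_b. The middle hub is at 12 o'clock and the right one at 2 o'clock. I'll check this zoomed in and fit the silhouettes for poses.

```bash
cat >> h.py <<'E'
from scipy.optimize import minimize
def hubpts(x,y,yaw,z0=.072):
    a=np.linspace(0,np.pi,25)
    prof=np.r_[np.c_[.022*np.cos(a),.030+.022*np.sin(a)],[[-.022,0],[.022,0]]]
    b=np.linspace(0,2*np.pi,40); bp=np.c_[.019*np.cos(b),.030+.019*np.sin(b)]
    P=[np.c_[np.full(len(prof),X),prof] for X in(-.011,.011)]+[np.c_[np.full(40,X),bp] for X in(-.019,-.011)]
    out=[]
    for g in(P[0],P[1]),(P[2],P[3]):
        g=np.vstack(g);c,s=np.cos(yaw),np.sin(yaw)
        out.append(np.c_[x+c*g[:,0]-s*g[:,1],y+s*g[:,0]+c*g[:,1],z0+g[:,2]])
    return out
def sil(s,q,z0=.072,k=4):
    m=np.zeros((384*k,512*k),np.uint8)
    for g in hubpts(*q,z0):
        cv2.fillConvexPoly(m,cv2.convexHull(((proj(s,g)+.5)*k).astype(np.float32)).round().astype(np.int32),255)
    return cv2.resize(m,(512,384),interpolation=cv2.INTER_AREA)/255.
def fithub(s,mask,q0,z0=.072):
    f=lambda d:np.abs(sil(s,(q0[0]+d[0]/1e3,q0[1]+d[1]/1e3,d[2]/30),z0)-mask).sum()
    r=minimize(f,[0,0,0],method='Nelder-Mead',options=dict(initial_simplex=[[0,0,0],[5,0,0],[0,5,0],[0,0,3]],xatol=.05,fatol=.5))
    return q0[0]+r.x[0]/1e3,q0[1]+r.x[1]/1e3,np.degrees(r.x[2]/30),r.fun,mask.sum()
E
python3 - <<'E'
from h import *
a=cv2.imread('pics/w1.png')[170:245,95:310]
cv2.imwrite('pics/w1c.png',cv2.resize(cv2.rotate(a,cv2.ROTATE_180),None,fx=3.7,fy=3.7,interpolation=2))
w=snap('wrist','w2.png');print(ctrl.get_state()['ee_pos'])
for c in('wrist','top'):
    S=w if c=='wrist' else snap('top')
    for r in ctrl.masks_of(c,'hub_b')[:3]:
        m=np.array(r['region']).astype(float);u=np.array(r['at'])*[512,384]
        p=atz(S,*u,.1);print(c,r['score'],u.round(),np.round(fithub(S,m,(p[0],p[1])),4))
print([ (r['score'],np.array(r['at'])*[512,384]) for k in('shaft_tip','shaft_seat','tray_handle') for r in ctrl.recognise('wrist',k)[:1]])
E
```

```text
[ 0.43354065 -0.13735482  0.19950485]
wrist 0.66 [208. 208.] [ 5.25500e-01 -1.91000e-01  3.80670e+00  1.58251e+02  2.07200e+03]
wrist 0.65 [128. 209.] [ 5.27800e-01 -2.69100e-01 -4.41350e+00  6.68353e+01  2.33100e+03]
wrist 0.64 [284. 206.] [ 5.24600e-01 -1.11600e-01 -8.04500e-01  5.17647e+01  2.15400e+03]
top 0.7 [270. 206.] [ 5.27400e-01 -1.10300e-01 -2.25280e+00  1.90235e+01  2.20000e+02]
top 0.65 [302. 208.] [ 5.2630e-01 -1.8840e-01  2.7033e+00  1.9949e+01  2.5400e+02]
top 0.62 [332. 211.] [  0.529   -0.2644  -2.5435  42.6431 212.    ]
[(0.58, array([441.088 , 207.7056])), (0.64, array([197.6832, 173.7984]))]
```

View pics/w1c.png

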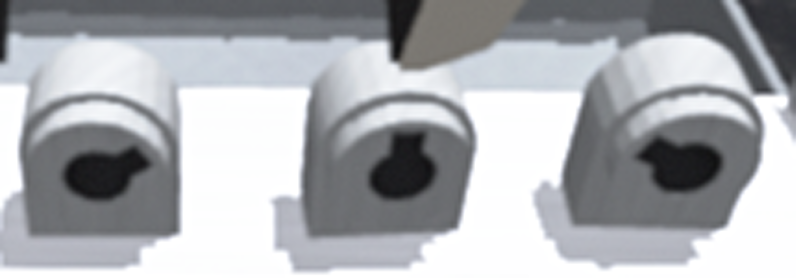

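Confirmed: hub_b is the −y hub at about (0.528, −0.266), and both cameras agree within 3 mm. Next is the approach above it.

```bash
python3 - <<'E'
from h import *
print(ctrl.get_state()['ee_pos'],ctrl.get_state()['qvel'].round(2))
plan([.527,-.2665,.15],RR(0))
E
```

```text
[ 0.43431425 -0.13434649  0.20011587] [-0.3   0.1  -0.12  0.01 -0.12 -0.21]
lin [-0.0559 -0.1323  0.0891] rot [ 0.12 29.64 -0.03] rows 3.5
```

Emit:
arm_command([
  {"linear":[-0.0112,-0.0265,0.0178],"delta_rot":[0,5.93,0],"fingers":0.064},
  {"linear":[-0.0224,-0.053,0.0356],"delta_rot":[0,11.86,0],"fingers":0.064},
  {"linear":[-0.0335,-0.0794,0.0535],"delta_rot":[0,17.8,0],"fingers":0.064},
  {"linear":[-0.0447,-0.1058,0.0713],"delta_rot":[0,23.7,0],"fingers":0.064},
  {"linear":[-0.0559,-0.1323,0.0891],"delta_rot":[0.1,29.64,0],"fingers":0.064},
])

```text
clock: 4.05
ee_pos: [0.5281, -0.2683, 0.1502]
ee_rot: [[-1.0, 0.001, -0.003], [0.001, 1.0, -0.001], [0.003, -0.001, -1.0]]
contact_force: [0.3, 0.3, 0.7]
opening: 0.689
finger_force: 0.0
```

```bash
python3 - <<'E'
from h import *
w=snap('wrist','w3.png');w=snap('wrist','w3.png');st=ctrl.get_state();print(st['ee_pos'])
for r in ctrl.masks_of('wrist','hub_b')[:3]:
    m=np.array(r['region']).astype(float);u=np.array(r['at'])*[512,384]
    p=atz(w,*u,.1);print(r['score'],u.round(),np.round(fithub(w,m,(p[0],p[1])),4))
plan([.527,-.2665,.15],RR(0))
E
```

```text
[ 0.53009867 -0.26970832  0.14400984]
0.89 [369. 202.] [ 5.24900e-01 -1.90500e-01  4.10530e+00  7.39176e+01  3.88700e+03]
0.81 [259. 206.] [ 5.27600e-01 -2.68500e-01 -2.15320e+00  5.44392e+01  3.36400e+03]
0.81 [476. 200.] [ 5.24800e-01 -1.10900e-01 -6.12400e-01  6.77059e+01  3.97500e+03]
lin [ 0.0013  0.0013 -0.0043] rot [ 0.24 -0.28 -0.03] rows 0.1
```

View pics/w3.png

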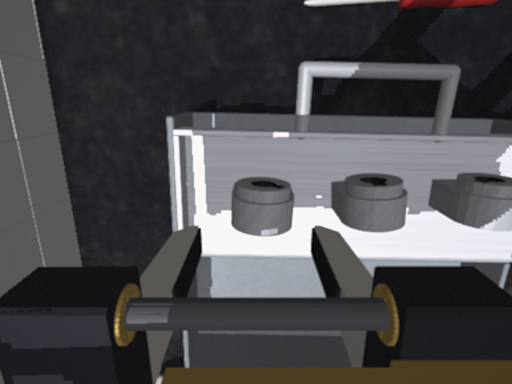

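The hub sits centred between the fingers at (263,205), and the fit gives (0.5276, −0.2685). Descending now.

Emit:
arm_command([
  {"linear":[0,0,0.018],"delta_rot":[0,0,0],"fingers":0.064},
  {"linear":[0,0,0.036],"delta_rot":[0,0,0],"fingers":0.064},
  {"linear":[0,0,0.052],"delta_rot":[0,0,0],"fingers":0.064},
  {"linear":[0,0,0.06],"delta_rot":[0,0,0],"fingers":0.064},
  {"linear":[0,0,0.06],"delta_rot":[0,0,0],"fingers":0.064},
])

```text
clock: 4.7
ee_pos: [0.5255, -0.267, 0.09]
ee_rot: [[-1.0, 0.003, -0.0], [0.003, 1.0, 0.002], [0.0, 0.002, -1.0]]
contact_force: [0.5, 0.1, 0.8]
opening: 0.688
finger_force: 0.0
```

Emit:
arm_command([
  {"linear":[0,0,0],"delta_rot":[0,0,0],"fingers":0.064},
  {"linear":[0,0,0],"delta_rot":[0,0,0],"fingers":0.064},
])

```text
clock: 4.9
ee_pos: [0.5269, -0.2687, 0.0913]
ee_rot: [[-1.0, 0.003, 0.002], [0.003, 1.0, -0.001], [-0.002, -0.001, -1.0]]
contact_force: [-0.1, -0.0, 0.4]
opening: 0.689
finger_force: 0.0
```

Emit:
arm_command([
  {"linear":[-0.001,0,0.008],"delta_rot":[0,0,0],"fingers":0.064},
  {"linear":[-0.001,0,0.0125],"delta_rot":[0,0,0],"fingers":0.06},
  {"linear":[-0.001,0,0.0125],"delta_rot":[0,0,0],"fingers":0.05},
  {"linear":[-0.001,0,0.0125],"delta_rot":[0,0,0],"fingers":0.035},
  {"linear":[-0.001,0,0.0125],"delta_rot":[0,0,0],"fingers":0.03},
])

```text
clock: 5.4
ee_pos: [0.5274, -0.2685, 0.0771]
ee_rot: [[-1.0, 0.003, -0.0], [0.003, 1.0, 0.001], [0.0, 0.001, -1.0]]
contact_force: [0.1, 0.3, -1.1]
opening: 0.469
finger_force: 29.7
```

Emit:
arm_command([
  {"linear":[0,0,0],"delta_rot":[0,0,0],"fingers":0.03},
  {"linear":[0,0,0],"delta_rot":[0,0,0],"fingers":0.03},
  {"linear":[0,0,0],"delta_rot":[0,0,0],"fingers":0.03},
  {"linear":[0,0,0],"delta_rot":[0,0,0],"fingers":0.03},
])

```text
clock: 5.8
ee_pos: [0.5273, -0.2684, 0.0772]
ee_rot: [[-1.0, 0.003, -0.0], [0.003, 1.0, 0.001], [0.0, 0.001, -1.0]]
contact_force: [-1.2, -0.1, -2.4]
opening: 0.475
finger_force: 29.7
```

```bash
python3 - <<'E'
from h import *
a=[]
for i in range(6): snap('wrist'); a.append(ctrl.get_state()['ee_pos'])
a=np.array(a);print(a.mean(0),a.std(0)); s=ctrl.get_state();print(s['opening'],s['finger_force'],s['ee_rot'].round(4),s['qpos'])
E
```

```text
[ 0.52736642 -0.26844265  0.07723517] [2.50553088e-05 2.80861738e-05 2.91696697e-05]
0.4731129020328023 29.68924646062078 [[-1.0e+00  3.4e-03 -1.0e-04]
 [ 3.4e-03  1.0e+00  8.0e-04]
 [ 1.0e-04  8.0e-04 -1.0e+00]] [-3.77923911e+01  2.62622971e+01  9.23484090e+01  3.75892601e-02
  6.14241979e+01 -1.27616586e+02]
```

hub_b is held: the opening reads 44 mm and the hub is centred. Lifting now, then travelling.

Emit:
arm_command([
  {"linear":[0,0,-0.01],"delta_rot":[0,0,0],"fingers":0.03},
  {"linear":[0,0,-0.03],"delta_rot":[0,0,0],"fingers":0.03},
  {"linear":[0,0,-0.055],"delta_rot":[0,0,0],"fingers":0.03},
  {"linear":[0,0,-0.075],"delta_rot":[0,0,0],"fingers":0.03},
  {"linear":[0,0,-0.083],"delta_rot":[0,0,0],"fingers":0.03},
])

```text
clock: 6.6
ee_pos: [0.5285, -0.2694, 0.1634]
ee_rot: [[-1.0, 0.003, 0.003], [0.003, 1.0, -0.002], [-0.004, -0.002, -1.0]]
contact_force: [-0.4, -0.8, -2.4]
opening: 0.473
finger_force: 29.7
```

Emit:
arm_command([
  {"linear":[0.003,0.02,0],"delta_rot":[0,0,0],"fingers":0.03},
  {"linear":[0.008,0.055,0],"delta_rot":[0,0,0],"fingers":0.03},
  {"linear":[0.014,0.1,0],"delta_rot":[0,0,0],"fingers":0.03},
  {"linear":[0.02,0.145,0],"delta_rot":[0,0,0],"fingers":0.03},
  {"linear":[0.025,0.19,0],"delta_rot":[0,0,0],"fingers":0.03},
])

```text
clock: 7.1
ee_pos: [0.5012, -0.0757, 0.1594]
ee_rot: [[-1.0, 0.004, -0.002], [0.004, 1.0, 0.002], [0.002, 0.002, -1.0]]
contact_force: [0.0, 0.2, -2.3]
opening: 0.474
finger_force: 29.7
```

Emit:
arm_command([
  {"linear":[0.002,0.045,0],"delta_rot":[0,0,0],"fingers":0.03},
  {"linear":[0.004,0.09,0],"delta_rot":[0,0,0],"fingers":0.03},
  {"linear":[0.006,0.135,0],"delta_rot":[0,0,0],"fingers":0.03},
  {"linear":[0.007,0.17,0],"delta_rot":[0,0,0],"fingers":0.03},
  {"linear":[0.007,0.183,0],"delta_rot":[0,0,0],"fingers":0.03},
])

```text
clock: 7.6
ee_pos: [0.4944, 0.1083, 0.1597]
ee_rot: [[-1.0, -0.0, -0.002], [-0.0, 1.0, 0.002], [0.002, 0.002, -1.0]]
contact_force: [-0.2, -1.2, -1.9]
opening: 0.473
finger_force: 29.7
```

```bash
python3 - <<'E'
from h import *
for i in range(5): w=snap('wrist','w4.png')
st=ctrl.get_state();print(st['ee_pos'],st['ee_rot'].round(4),st['opening'],st['clock'])
for k in('shaft_tip','shaft_seat','stand'):
  for r in ctrl.recognise('wrist',k)[:2]: print(k,r['score'],np.array(r['at'])*[512,384])
print(proj(w,[[.561,.105,.085],[.604,.105,.085]]))
cv2.imwrite('pics/w4b.png',cv2.resize(cv2.imread('pics/w4.png'),None,fx=1.55,fy=1.55,interpolation=2))
E
```

```text
[0.49646602 0.10351266 0.16025951] [[-1.0e+00  3.8e-03 -8.0e-04]
 [ 3.8e-03  1.0e+00  2.0e-04]
 [ 8.0e-04  2.0e-04 -1.0e+00]] 0.4694727747091436 7.85
shaft_tip 0.96 [259.3792 348.4032]
shaft_seat 0.66 [257.1776 347.2128]
stand 0.8 [257.792  344.6016]
stand 0.62 [252.7232 259.5072]
[[256.80738534 269.42770645]
 [256.92783343 310.6144945 ]]
```

View pics/w4b.png

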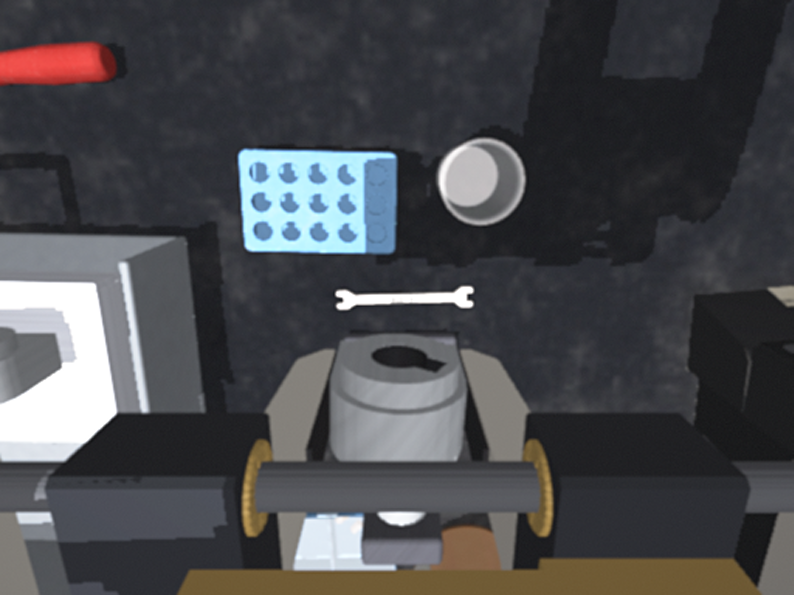

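The wrist view shows the upright's top behind the gripper bar at (400,545 in the enlarged picture), about centred on the hub. The shaft itself is hidden. I'll hover over the stand so that it shows free of the gripper and measure its y there.

Emit:
arm_command([
  {"linear":[-0.02,0,-0.006],"delta_rot":[0,0,0],"fingers":0.03},
  {"linear":[-0.05,0,-0.012],"delta_rot":[0,0,0],"fingers":0.03},
  {"linear":[-0.08,0,-0.012],"delta_rot":[0,0,0],"fingers":0.03},
  {"linear":[-0.1,0,-0.012],"delta_rot":[0,0,-0.2],"fingers":0.03},
  {"linear":[-0.1,0,-0.012],"delta_rot":[0,0,-0.2],"fingers":0.03},
])

```text
clock: 8.5
ee_pos: [0.5991, 0.1026, 0.1721]
ee_rot: [[-1.0, 0.002, 0.001], [0.002, 1.0, 0.001], [-0.001, 0.001, -1.0]]
contact_force: [-0.9, 0.4, -2.3]
opening: 0.475
finger_force: 29.7
```

```bash
python3 - <<'E'
from h import *
for i in range(5): w=snap('wrist','w5.png')
st=ctrl.get_state();print(st['ee_pos'],st['ee_rot'].round(4),st['opening'],st['clock'])
for k in('shaft_tip','shaft_seat','stand'):
  for r in ctrl.recognise('wrist',k)[:2]: print(k,r['score'],np.array(r['at'])*[512,384])
P=[[.561,.105,.085],[.604,.105,.085],[.544,.145,.012],[.544,.065,.012],[.624,.105,.112]]
print(proj(w,P).round(1))
a=cv2.imread('pics/w5.png')[90:290,156:356];cv2.imwrite('pics/w5b.png',cv2.resize(a,None,fx=3,fy=3,interpolation=2))
np.savez('w5.npz',**{k:w[k] for k in w})
E
```

```text
[0.59557478 0.10394248 0.17252886] [[-1.0e+00  3.0e-04 -1.1e-03]
 [ 3.0e-04  1.0e+00  9.0e-04]
 [ 1.1e-03  9.0e-04 -1.0e+00]] 0.47624315480547635 8.75
shaft_tip 0.73 [259.1232 170.112 ]
shaft_seat 0.59 [257.6896 168.192 ]
shaft_seat 0.24 [ 39.4752 121.8816]
stand 0.93 [256.4096 166.1952]
[[256.8 155.4]
 [256.9 204.5]
 [295.2 125.9]
 [217.8 126. ]
 [257.  239.5]]
```

View pics/w5b.png

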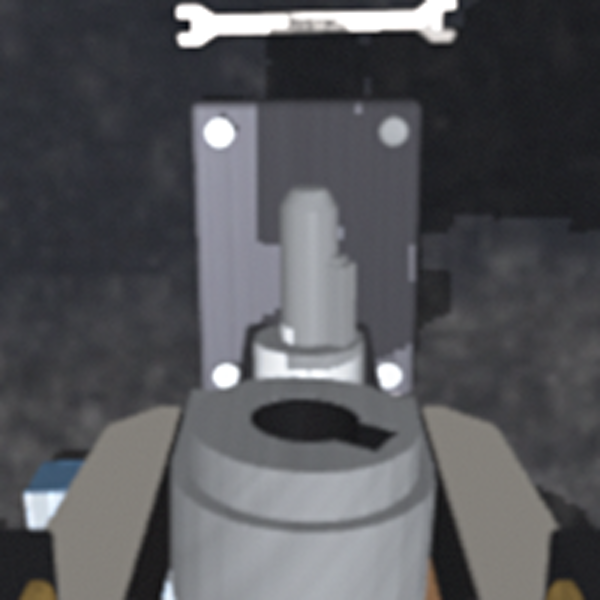

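The view now shows the shaft clearly: tip at crop (309,190), key on the right (+y), collar at (309,345), and the held hub with its slot on the right (+y). That matches hub_b. Next I'll measure the shaft relative to the held hub in this same picture, so that camera bias cancels.

```bash
python3 - <<'E'
from h import *
s=dict(np.load('w5.npz'));g=cv2.cvtColor(cv2.imread('pics/w5.png'),cv2.COLOR_BGR2GRAY).astype(float)
def edges(row,lo,hi,n=2):
    p=g[row-1:row+2].mean(0);d=np.abs(np.gradient(p));
    def pk(a,b):
        i=a+np.argmax(d[a:b]);w=d[i-2:i+3];return (w*np.arange(i-2,i+3)).sum()/w.sum()
    m=(lo+hi)//2;return pk(lo,m),pk(m,hi)
def ycol(c,x,z):
    f=lambda y:proj(s,[x,y,z])[0,0]-c
    y0=f(.1);return .1-y0*.02/(f(.12)-y0)
# shaft silhouettes at axis height
for r in(158,160,162,164,166,168,170): l,h=edges(r,244,274);x=.5586+(r-152.7)/49.1*.043;print('shaft',r,round(l,2),round(h,2),'y',round(ycol((l+h)/2,x,.085),4))
for r in(209,211,213): l,h=edges(r,232,285);print('collar',r,round(l,2),round(h,2),'y',round(ycol((l+h)/2,.604,.09),4))
for r in(140,150,160): l,h=edges(r,215,300);print('base',r,round(l,2),round(h,2),'y',round(ycol((l+h)/2,.56,.012),4))
T=[.5956,.1039,.1725]
for r in(255,262,270,278):l,h=edges(r,205,310);print('hubbody',r,round(l,2),round(h,2),'y',round(ycol((l+h)/2,T[0]-.011,T[2]+.028),4))
for r in ctrl.masks_of('wrist','hub_b')[:2]:
    u=np.array(r['at'])*[512,384];print(u,r['score'],np.round(fithub(s,np.array(r['region']).astype(float),(T[0],T[1]),T[2]-.0052),4))
E
```

```text
shaft 158 250.04 267.04 y 0.1064
shaft 160 249.42 267.75 y 0.1065
shaft 162 249.44 267.76 y 0.1065
shaft 164 249.44 267.9 y 0.1065
shaft 166 249.47 269.84 y 0.1073
shaft 168 249.49 269.96 y 0.1074
shaft 170 250.07 268.04 y 0.1069
collar 209 240.45 276.62 y 0.1064
collar 211 240.52 281.34 y 0.1084
collar 213 235.19 281.16 y 0.1061
base 140 220.28 295.27 y 0.1063
base 150 220.79 295.05 y 0.1064
base 160 221.01 267.75 y 0.0922
hubbody 255 207.33 300.89 y 0.1032
hubbody 262 205.22 299.85 y 0.1024
hubbody 270 212.39 299.09 y 0.104
hubbody 278 212.24 299.23 y 0.104
[ 10.0864 110.5152] 0.61 [6.0510000e-01 9.9100000e-02 1.0932700e+01 8.0455725e+03 7.0600000e+02]
```

The held hub measures at y=0.1040 against the TCP's 0.1039, so the wrist camera is unbiased. Shaft, collar and base all give y≈0.1064. I'll back off, then go down to shaft height.

Emit:
arm_command([
  {"linear":[0.02,0,0],"delta_rot":[0,0,0],"fingers":0.03},
  {"linear":[0.05,0.0025,0],"delta_rot":[0,0,0],"fingers":0.03},
  {"linear":[0.08,0.0025,0],"delta_rot":[0,0,0],"fingers":0.03},
  {"linear":[0.0956,0.0025,0.005],"delta_rot":[0,0,0],"fingers":0.03},
  {"linear":[0.0956,0.0025,0.03],"delta_rot":[0,0,0],"fingers":0.03},
])

```text
clock: 9.45
ee_pos: [0.5007, 0.1072, 0.1452]
ee_rot: [[-1.0, -0.001, 0.005], [-0.001, 1.0, 0.001], [-0.005, 0.001, -1.0]]
contact_force: [2.2, 0.4, -2.0]
opening: 0.474
finger_force: 29.7
```

Emit:
arm_command([
  {"linear":[0,0,0.03],"delta_rot":[0,0,0],"fingers":0.03},
  {"linear":[0,0,0.055],"delta_rot":[0,0,0],"fingers":0.03},
  {"linear":[0,0,0.075],"delta_rot":[0,0,0],"fingers":0.03},
  {"linear":[0,0,0.082],"delta_rot":[0,0,0],"fingers":0.03},
  {"linear":[0,0,0.082],"delta_rot":[0,0,0],"fingers":0.03},
])

```text
clock: 9.95
ee_pos: [0.5004, 0.1069, 0.0601]
ee_rot: [[-1.0, -0.0, -0.002], [-0.0, 1.0, 0.001], [0.002, 0.001, -1.0]]
contact_force: [-0.8, 0.5, -2.3]
opening: 0.474
finger_force: 29.7
```

```bash
python3 - <<'E'
from h import *
for i in range(6): w=snap('wrist','w6.png')
st=ctrl.get_state();print(st['ee_pos'],st['ee_rot'].round(4),st['opening'],st['contact_force'],st['clock'])
plan([.535,.1064,.0602],RR(0))
E
```

```text
[0.50182971 0.10684973 0.06164594] [[-1.0e+00 -2.0e-04  1.9e-03]
 [-2.0e-04  1.0e+00  9.0e-04]
 [-1.9e-03  9.0e-04 -1.0e+00]] 0.4702263171919241 [ 0.03250699 -0.82348343 -1.20469804] 10.25
lin [-0.0332 -0.0005  0.0015] rot [0.05 0.11 0.01] rows 0.7
```

Emit:
arm_command([
  {"linear":[-0.012,-0.0005,0.0007],"delta_rot":[0,0,0],"fingers":0.03},
  {"linear":[-0.024,-0.0005,0.0014],"delta_rot":[0,0,0],"fingers":0.03},
  {"linear":[-0.034,-0.0005,0.0014],"delta_rot":[0,0,0],"fingers":0.03},
  {"linear":[-0.042,-0.0005,0.0014],"delta_rot":[0,0,0],"fingers":0.03},
  {"linear":[-0.042,-0.0005,0.0014],"delta_rot":[0,0,0],"fingers":0.03},
])

```text
clock: 10.75
ee_pos: [0.5447, 0.1062, 0.0591]
ee_rot: [[-1.0, 0.0, 0.001], [0.0, 1.0, 0.001], [-0.001, 0.001, -1.0]]
contact_force: [0.1, 0.0, -1.8]
opening: 0.473
finger_force: 29.7
```

```bash
python3 - <<'E'
from h import *
for i in range(6): w=snap('wrist','w7.png');print(ctrl.get_state()['ee_pos'].round(4))
st=ctrl.get_state();print(st['ee_rot'].round(4),st['contact_force'],st['clock'])
plan([.545,.1064,.0602],RR(0))
E
```

```text
[0.5436 0.1062 0.0589]
[0.5429 0.1063 0.0588]
[0.5426 0.1063 0.0589]
[0.5425 0.1064 0.059 ]
[0.5424 0.1064 0.059 ]
[0.5425 0.1064 0.0591]
[[-1.e+00 -2.e-04 -7.e-04]
 [-2.e-04  1.e+00  9.e-04]
 [ 7.e-04  9.e-04 -1.e+00]] [ 0.50815695  0.03732489 -2.03602178] 11.05
lin [-0.0025  0.     -0.0011] rot [ 0.05 -0.04  0.01] rows 0.1
```

Emit:
arm_command([
  {"linear":[-0.002,0,-0.0011],"delta_rot":[0,0,0],"fingers":0.03},
  {"linear":[-0.006,0,-0.0011],"delta_rot":[0,0,0],"fingers":0.03},
  {"linear":[-0.01,0,-0.0011],"delta_rot":[0,0,0],"fingers":0.03},
  {"linear":[-0.014,0,-0.0011],"delta_rot":[0,0,0],"fingers":0.03},
  {"linear":[-0.016,0,-0.0011],"delta_rot":[0,0,0],"fingers":0.03},
])

```text
clock: 11.55
ee_pos: [0.5597, 0.1063, 0.0603]
ee_rot: [[-1.0, -0.0, 0.0], [-0.0, 1.0, 0.001], [-0.0, 0.001, -1.0]]
contact_force: [0.1, -0.1, -2.0]
opening: 0.476
finger_force: 29.7
```

Emit:
arm_command([
  {"linear":[0,0,0],"delta_rot":[0,0,0],"fingers":0.03},
  {"linear":[0,0,0],"delta_rot":[0,0,0],"fingers":0.03},
  {"linear":[0,0,0],"delta_rot":[0,0,0],"fingers":0.03},
])

```text
clock: 11.85
ee_pos: [0.5588, 0.1063, 0.0602]
ee_rot: [[-1.0, -0.0, -0.001], [-0.0, 1.0, 0.001], [0.001, 0.001, -1.0]]
contact_force: [-0.5, -0.3, -1.6]
opening: 0.475
finger_force: 29.7
```

The hub is on the shaft by about 11 mm with no contact force. Continuing over the key.

Emit:
arm_command([
  {"linear":[-0.004,0,0],"delta_rot":[0,0,0],"fingers":0.03},
  {"linear":[-0.008,0,0],"delta_rot":[0,0,0],"fingers":0.03},
  {"linear":[-0.012,0,0],"delta_rot":[0,0,0],"fingers":0.03},
  {"linear":[-0.016,0,0],"delta_rot":[0,0,0],"fingers":0.03},
  {"linear":[-0.02,0,0],"delta_rot":[0,0,0],"fingers":0.03},
])

```text
clock: 12.35
ee_pos: [0.5794, 0.1062, 0.0602]
ee_rot: [[-1.0, -0.0, -0.0], [-0.0, 1.0, 0.001], [0.0, 0.001, -1.0]]
contact_force: [-1.1, -1.0, -2.6]
opening: 0.473
finger_force: 29.7
```

Emit:
arm_command([
  {"linear":[-0.003,0,0],"delta_rot":[0,0,0],"fingers":0.03},
  {"linear":[-0.006,0,0],"delta_rot":[0,0,0],"fingers":0.03},
  {"linear":[-0.009,0,0],"delta_rot":[0,0,0],"fingers":0.03},
  {"linear":[-0.011,0,0],"delta_rot":[0,0,0],"fingers":0.03},
])

```text
clock: 12.75
ee_pos: [0.5899, 0.1062, 0.0601]
ee_rot: [[-1.0, -0.0, -0.001], [-0.0, 1.0, 0.001], [0.001, 0.001, -1.0]]
contact_force: [-5.3, -2.0, 0.1]
opening: 0.472
finger_force: 29.6
```

Emit:
arm_command([
  {"linear":[-0.001,0,0],"delta_rot":[0,0,0],"fingers":0.03},
  {"linear":[-0.002,0,0],"delta_rot":[0,0,0],"fingers":0.03},
  {"linear":[-0.003,0,0],"delta_rot":[0,0,0],"fingers":0.03},
])

```text
clock: 13.05
ee_pos: [0.59, 0.1062, 0.0599]
ee_rot: [[-1.0, -0.001, -0.006], [-0.001, 1.0, 0.0], [0.006, 0.0, -1.0]]
contact_force: [-9.7, -0.7, 3.9]
opening: 0.47
finger_force: 29.6
```

Emit:
arm_command([
  {"linear":[-0.0015,0,0],"delta_rot":[0,0,0],"fingers":0.03},
  {"linear":[-0.003,0,0],"delta_rot":[0,0,0],"fingers":0.03},
  {"linear":[-0.003,0,0],"delta_rot":[0,0,0],"fingers":0.03},
])

```text
clock: 13.35
ee_pos: [0.5911, 0.1062, 0.0593]
ee_rot: [[-1.0, -0.001, -0.01], [-0.001, 1.0, 0.0], [0.01, 0.0, -1.0]]
contact_force: [-13.2, -2.9, 4.6]
opening: 0.47
finger_force: 30.0
```

```bash
python3 - <<'E'
from h import *
for i in range(2):t=snap('scene','s8.png')
w=snap('wrist','w8.png');st=ctrl.get_state();print(st['ee_pos'],st['contact_force'],st['finger_force'])
a=cv2.resize(cv2.imread('pics/s8.png')[120:210,190:300],None,fx=5,fy=5,interpolation=2)
b=cv2.resize(cv2.imread('pics/w8.png')[180:300,196:316],None,fx=2,fy=2,interpolation=2)
c=np.zeros((450,790,3),np.uint8);c[:,:550]=a;c[:240,550:]=b;cv2.imwrite('pics/m8.png',c)
E
```

```text
[0.59108237 0.10615437 0.05929174] [-12.97188725  -2.32133291   4.87741822] 29.98955718940124
```

View pics/m8.png

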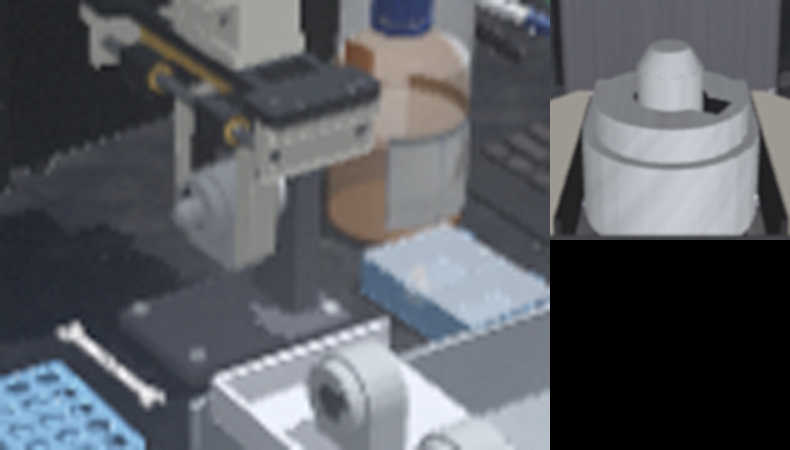

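The scene view shows the hub seated near the upright. The wrist crop shows the shaft tip protruding about 13 mm, which is what being home requires (43−30 mm), with the slot at the key. I'll relax the push, release and lift off.

Emit:
arm_command([
  {"linear":[0.002,0,0],"delta_rot":[0,0,0],"fingers":0.03},
  {"linear":[0.002,0,0],"delta_rot":[0,0,0],"fingers":0.064},
  {"linear":[0.002,0,0],"delta_rot":[0,0,0],"fingers":0.064},
  {"linear":[0.002,0,0],"delta_rot":[0,0,0],"fingers":0.064},
  {"linear":[0.002,0,0],"delta_rot":[0,0,0],"fingers":0.064},
])

```text
clock: 14.0
ee_pos: [0.5948, 0.1064, 0.0607]
ee_rot: [[-1.0, -0.0, 0.001], [-0.0, 1.0, 0.001], [-0.001, 0.001, -1.0]]
contact_force: [-0.2, -0.1, 1.1]
opening: 0.689
finger_force: 0.0
```

Emit:
arm_command([
  {"linear":[0,0,-0.01],"delta_rot":[0,0,0],"fingers":0.064},
  {"linear":[0,0,-0.03],"delta_rot":[0,0,0],"fingers":0.064},
  {"linear":[0,0,-0.06],"delta_rot":[0,0,0],"fingers":0.064},
  {"linear":[0,0,-0.09],"delta_rot":[0,0,0],"fingers":0.064},
  {"linear":[0,0,-0.11],"delta_rot":[0,0,0],"fingers":0.064},
])

```text
clock: 14.5
ee_pos: [0.5951, 0.1063, 0.1736]
ee_rot: [[-1.0, -0.0, 0.004], [-0.0, 1.0, 0.001], [-0.004, 0.001, -1.0]]
contact_force: [0.5, 0.7, -0.2]
opening: 0.686
finger_force: 0.0
```

```bash
python3 - <<'E'
from h import *
for i in range(4): w=snap('wrist','w9.png')
st=ctrl.get_state();print(st['ee_pos'],st['opening'],st['contact_force'],st['clock'])
for r in ctrl.masks_of('wrist','hub_b')[:3]:
    m=np.array(r['region']).astype(float);u=np.array(r['at'])*[512,384];p=atz(w,*u,.085)
    if p[1]>.05: print(r['score'],u,np.round(fithub(w,m,(p[0],p[1]),.055),4))
g=cv2.imread('pics/w9.png')[60:260,156:356];cv2.imwrite('pics/w9b.png',cv2.resize(g,None,fx=3,fy=3,interpolation=2))
# bosses/back edges
for x in(.5716,.5796,.6016):print(x,proj(w,[[x,.1064,.104],[x,.1064,.107],[x,.1064,.101]]).round(1).tolist())
plan([.45,-.1,.20],RR(0,0,90));plan([.45,-.1,.20],RR(0,0,-90));print(st['qpos'])
E
```

```text
[0.59414894 0.10625117 0.17052111] 0.6904542469709709 [-1.53073791  0.58442452 -0.88784742] 14.7
0.64 [251.0848 188.8896] [ 5.90800e-01  1.05600e-01 -6.32200e-01  1.97498e+02  2.13000e+03]
0.5716 [[255.5, 173.4], [255.5, 174.3], [255.5, 172.4]]
0.5796 [[255.5, 183.3], [255.5, 184.3], [255.5, 182.2]]
0.6016 [[255.6, 209.6], [255.6, 210.9], [255.6, 208.2]]
lin [ 0.1435 -0.2062 -0.0305] rot [-2.000e-02 -1.000e-01  9.001e+01] rows 10.5
lin [ 0.1435 -0.2062 -0.0305] rot [ 1.000e-01 -2.000e-02 -8.999e+01] rows 10.5
[-4.72252902e-01  2.21970967e+01  8.43665559e+01  5.61795707e-02
  7.33902639e+01 -9.04957947e+01]
```

View pics/w9b.png

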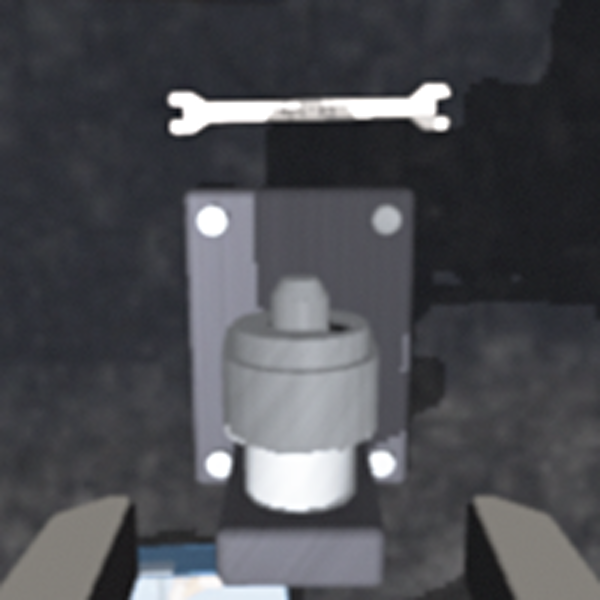

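The hub sits tight against the collar: its back edge is at row 210, and 209.6–210.9 is expected when home. The wrench is untouched. Next is the handle, with the tool turned 90°.

Emit:
arm_command([
  {"linear":[0.01,-0.02,-0.01],"delta_rot":[0,0,7],"fingers":0.064},
  {"linear":[0.025,-0.048,-0.02],"delta_rot":[0,0,15],"fingers":0.05},
  {"linear":[0.04,-0.076,-0.03],"delta_rot":[0,0,23],"fingers":0.04},
  {"linear":[0.055,-0.104,-0.03],"delta_rot":[0,0,31],"fingers":0.03},
  {"linear":[0.07,-0.132,-0.03],"delta_rot":[0,0,39],"fingers":0.03},
])

```text
clock: 15.25
ee_pos: [0.5227, -0.0266, 0.1988]
ee_rot: [[-0.774, 0.633, -0.003], [0.633, 0.774, 0.001], [0.003, -0.0, -1.0]]
contact_force: [0.6, 0.1, 0.9]
opening: 0.393
finger_force: 0.0
```

```bash
python3 - <<'E'
from h import *
plan([.432,-.19,.20],RR(0,0,90))
E
```

```text
lin [-0.0333 -0.1839 -0.0013] rot [-0.1  -0.14 50.69] rows 5.9
```

Emit:
arm_command([
  {"linear":[-0.006,-0.033,0],"delta_rot":[0,0,8.4],"fingers":0.03},
  {"linear":[-0.012,-0.066,0],"delta_rot":[0,0,16.8],"fingers":0.03},
  {"linear":[-0.018,-0.1,0],"delta_rot":[0,0,25.2],"fingers":0.03},
  {"linear":[-0.024,-0.134,0],"delta_rot":[0,0,33.6],"fingers":0.03},
  {"linear":[-0.0298,-0.165,0],"delta_rot":[0,0,42],"fingers":0.03},
])

```text
clock: 15.75
ee_pos: [0.4417, -0.1734, 0.1984]
ee_rot: [[-0.15, 0.989, -0.003], [0.989, 0.15, 0.003], [0.003, -0.002, -1.0]]
contact_force: [0.4, -0.6, 0.1]
opening: 0.325
finger_force: 0.0
```

```bash
python3 - <<'E'
from h import *
plan([.432,-.19,.20],RR(0,0,90))
E
```

```text
lin [-0.0149 -0.0121 -0.0016] rot [-0.15 -0.16  8.65] rows 1.0
```

Emit:
arm_command([
  {"linear":[-0.0075,-0.006,0],"delta_rot":[0,0,4.3],"fingers":0.03},
  {"linear":[-0.0149,-0.0121,0],"delta_rot":[0,0,8.6],"fingers":0.03},
  {"linear":[-0.0149,-0.0121,0],"delta_rot":[0,0,8.6],"fingers":0.03},
  {"linear":[-0.0149,-0.0121,0],"delta_rot":[0,0,8.6],"fingers":0.03},
])

```text
clock: 16.15
ee_pos: [0.4333, -0.189, 0.199]
ee_rot: [[-0.008, 1.0, -0.002], [1.0, 0.008, 0.002], [0.002, -0.002, -1.0]]
contact_force: [0.5, -0.6, -0.2]
opening: 0.321
finger_force: 0.0
```

```bash
python3 - <<'E'
from h import *
for i in range(5): w=snap('wrist','w10.png')
st=ctrl.get_state();print(st['ee_pos'],st['ee_rot'].round(4),st['opening'],st['clock'])
P=[[.432,y,.084] for y in(-.14,-.16,-.19,-.22,-.24)];q=proj(w,P);print(q.round(1))
g=cv2.cvtColor(cv2.imread('pics/w10.png'),cv2.COLOR_BGR2GRAY).astype(int)
for (u,v),p in zip(q,P):
    u,v=int(round(u)),int(round(v))
    if 0<=v<384: print(v,u-30,g[v,u-30:u+31].tolist())
for r in ctrl.masks_of('wrist','tray_handle')[:2]:
    m=np.array(r['region']);ys,xs=np.where(m);print(r['score'],m.sum(),xs.min(),xs.max(),ys.min(),ys.max())
E
```

```text
[ 0.43398182 -0.1888824   0.19988384] [[-8.6e-03  1.0e+00 -4.0e-04]
 [ 1.0e+00  8.6e-03  1.1e-03]
 [ 1.1e-03 -4.0e-04 -1.0e+00]] 0.31928459775857554 16.4
[[255.4 133.2]
 [255.3 155.2]
 [255.  186.6]
 [254.8 216.2]
 [254.7 235. ]]
133 225 [31, 33, 32, 32, 31, 32, 29, 30, 32, 33, 35, 37, 38, 39, 40, 38, 39, 40, 27, 23, 19, 21, 24, 24, 22, 20, 23, 32, 52, 78, 91, 97, 103, 106, 106, 106, 103, 102, 102, 103, 103, 103, 104, 105, 104, 105, 104, 105, 106, 105, 105, 105, 106, 107, 107, 107, 108, 107, 107, 107, 109]
155 225 [30, 29, 31, 29, 29, 31, 27, 31, 30, 31, 30, 29, 29, 30, 28, 29, 22, 22, 18, 18, 17, 16, 19, 19, 16, 24, 29, 43, 71, 89, 96, 101, 106, 107, 105, 103, 100, 93, 72, 44, 31, 35, 36, 38, 40, 40, 40, 40, 43, 45, 45, 45, 44, 44, 44, 36, 28, 23, 23, 23, 31]
187 225 [31, 30, 27, 31, 28, 30, 28, 29, 29, 28, 28, 30, 29, 27, 27, 28, 28, 24, 20, 15, 14, 16, 20, 20, 15, 17, 47, 96, 134, 154, 170, 195, 211, 205, 187, 171, 150, 106, 46, 10, 17, 18, 21, 21, 22, 21, 21, 21, 18, 16, 17, 18, 19, 20, 19, 16, 17, 16, 29, 58, 79]
216 225 [29, 31, 30, 31, 30, 32, 32, 32, 33, 32, 31, 32, 32, 32, 35, 35, 35, 35, 34, 32, 33, 38, 38, 36, 34, 52, 96, 133, 152, 170, 196, 210, 201, 184, 170, 147, 106, 53, 31, 33, 32, 32, 31, 32, 30, 33, 31, 33, 33, 31, 31, 25, 18, 17, 15, 15, 26, 50, 75, 87, 88]
235 225 [82, 57, 26, 10, 17, 26, 33, 34, 31, 31, 30, 30, 29, 32, 32, 29, 27, 32, 27, 31, 31, 30, 31, 28, 34, 62, 109, 148, 167, 184, 205, 214, 214, 215, 216, 217, 217, 217, 217, 218, 217, 217, 217, 218, 217, 218, 218, 218, 218, 217, 218, 218, 217, 218, 219, 217, 192, 131, 53, 9, 25]
0.77 23568 250 443 19 266
```

The bar measures at x≈0.4337, y≈−0.19, yawed about −1°. The tool is directly above it. Descending to grasp height (TCP z≈0.065).

Emit:
arm_command([
  {"linear":[0,0,0.03],"delta_rot":[0,0,0],"fingers":0.03},
  {"linear":[0,0,0.065],"delta_rot":[0,0,0],"fingers":0.03},
  {"linear":[0,0,0.1],"delta_rot":[0,0,0],"fingers":0.03},
  {"linear":[0,0,0.126],"delta_rot":[0,0,0],"fingers":0.03},
  {"linear":[0,0,0.1345],"delta_rot":[0,0,0],"fingers":0.03},
])

```text
clock: 16.95
ee_pos: [0.4323, -0.1879, 0.0632]
ee_rot: [[-0.008, 1.0, -0.004], [1.0, 0.008, 0.004], [0.004, -0.004, -1.0]]
contact_force: [-0.2, -0.1, -0.2]
opening: 0.323
finger_force: 0.0
```

Emit:
arm_command([
  {"linear":[0,0,0],"delta_rot":[0,0,0],"fingers":0.03},
  {"linear":[0,0,0],"delta_rot":[0,0,0],"fingers":0.02},
  {"linear":[0,0,0],"delta_rot":[0,0,0],"fingers":0.008},
  {"linear":[0,0,0],"delta_rot":[0,0,0],"fingers":0.006},
  {"linear":[0,0,0],"delta_rot":[0,0,0],"fingers":0.006},
])

```text
clock: 17.45
ee_pos: [0.4348, -0.1899, 0.0668]
ee_rot: [[-0.007, 1.0, 0.002], [1.0, 0.007, -0.001], [-0.001, 0.002, -1.0]]
contact_force: [1.0, 0.7, 5.1]
opening: 0.095
finger_force: 30.0
```

The bar is gripped. Lifting along the hinge arc.

Emit:
arm_command([
  {"linear":[0,0.0012,-0.009],"delta_rot":[0,0,0],"fingers":0.006},
  {"linear":[0,0.003,-0.0178],"delta_rot":[0,0,0],"fingers":0.006},
  {"linear":[0,0.0062,-0.0295],"delta_rot":[0,0,0],"fingers":0.006},
  {"linear":[0,0.0103,-0.0408],"delta_rot":[0,0,0],"fingers":0.006},
  {"linear":[0,0.0152,-0.0518],"delta_rot":[0,0,0],"fingers":0.006},
])

```text
clock: 17.95
ee_pos: [0.4491, -0.1902, 0.1181]
ee_rot: [[-0.007, 1.0, -0.0], [1.0, 0.007, -0.001], [-0.001, -0.0, -1.0]]
contact_force: [3.0, -5.5, -6.2]
opening: 0.101
finger_force: 30.0
```

Emit:
arm_command([
  {"linear":[0,0.0067,-0.0119],"delta_rot":[0,0,0],"fingers":0.006},
  {"linear":[0,0.0144,-0.023],"delta_rot":[0,0,0],"fingers":0.006},
  {"linear":[0,0.023,-0.0335],"delta_rot":[0,0,0],"fingers":0.006},
  {"linear":[0,0.0326,-0.0431],"delta_rot":[0,0,0],"fingers":0.006},
  {"linear":[0,0.0418,-0.0509],"delta_rot":[0,0,0],"fingers":0.006},
])

```text
clock: 18.45
ee_pos: [0.4885, -0.1908, 0.1699]
ee_rot: [[-0.007, 1.0, -0.005], [1.0, 0.007, -0.002], [-0.002, -0.005, -1.0]]
contact_force: [-9.9, -7.8, 7.3]
opening: 0.1
finger_force: 29.9
```

Emit:
arm_command([
  {"linear":[0,0.0097,-0.0071],"delta_rot":[0,0,0],"fingers":0.006},
  {"linear":[0,0.0201,-0.0134],"delta_rot":[0,0,0],"fingers":0.006},
  {"linear":[0,0.0281,-0.0175],"delta_rot":[0,0,0],"fingers":0.006},
  {"linear":[0,0.0281,-0.0175],"delta_rot":[0,0,0],"fingers":0.006},
  {"linear":[0,0.0281,-0.0175],"delta_rot":[0,0,0],"fingers":0.006},
])

```text
clock: 18.95
ee_pos: [0.5183, -0.1911, 0.1884]
ee_rot: [[-0.007, 1.0, -0.001], [1.0, 0.007, -0.004], [-0.004, -0.001, -1.0]]
contact_force: [-6.3, -6.2, 8.6]
opening: 0.098
finger_force: 30.1
```

```bash
python3 - <<'E'
from h import *
for i in range(4):
    for c in('top','scene'): s=snap(c,c+'11.png')
for c in('top','scene'):
    S=snap(c)
    for r in ctrl.recognise(c,'hub_a'):
        u=np.array(r['at'])*[512,384];print(c,round(r['score'],2),u.round(),atz(S,*u,.03).round(3))
print(ctrl.get_state()['ee_pos'],ctrl.get_state()['contact_force'],ctrl.get_state()['clock'])
E
```

```text
top 0.77 [275. 153.] [ 0.687 -0.128  0.03 ]
scene 0.79 [236. 162.] [0.64 0.18 0.03]
scene 0.71 [311. 225.] [ 0.618 -0.187  0.03 ]
[ 0.51806086 -0.19106258  0.18828428] [-5.87037945 -6.21722451  8.78674064] 19.55
```

One hub shows in the bin at (0.687, −0.128). I'll check the other in the wrist view and along the scene ray.

```bash
python3 - <<'E'
from h import *
S={c:snap(c,c+'12.png') for c in('top','scene','wrist')}
for c in S:
    for k in('hub_a',):
      for r in ctrl.masks_of(c,k):
        m=np.array(r['region']);ys,xs=np.where(m);u=np.array(r['at'])*[512,384];o,d=ray(S[c],*u)
        print(c,round(r['score'],2),u.round(),m.sum(),xs.min(),xs.max(),ys.min(),ys.max(),[atz(S[c],*u,z).round(3).tolist() for z in(.02,.05,.1)])
ctr=[[.61,-.19,.03],[.65,-.19,.03],[.69,-.19,.03]]
for c in S: print(c,proj(S[c],ctr).round(0).tolist())
E
```

```text
top 0.61 [272. 154.] 291 264 280 148 167 [[0.687, -0.121, 0.02], [0.679, -0.12, 0.05], [0.666, -0.118, 0.1]]
top 0.59 [187. 184.] 244 177 195 176 190 [[0.601, 0.113, 0.02], [0.595, 0.108, 0.05], [0.586, 0.1, 0.1]]
scene 0.55 [239. 163.] 283 226 242 152 173 [[0.655, 0.187, 0.02], [0.625, 0.142, 0.05], [0.575, 0.067, 0.1]]
scene 0.31 [309. 228.] 13345 229 393 163 294 [[0.615, -0.185, 0.02], [0.587, -0.214, 0.05], [0.539, -0.263, 0.1]]
wrist 0.94 [409. 107.] 2595 377 441 82 131 [[0.676, -0.121, 0.02], [0.661, -0.12, 0.05], [0.637, -0.118, 0.1]]
wrist 0.91 [389. 173.] 2095 358 418 149 195 [[0.664, -0.192, 0.02], [0.651, -0.184, 0.05], [0.629, -0.172, 0.1]]
top [[298.0, 181.0], [298.0, 166.0], [298.0, 152.0]]
scene [[309.0, 227.0], [322.0, 221.0], [333.0, 216.0]]
wrist [[343.0, 173.0], [380.0, 173.0], [417.0, 174.0]]
```

Both remaining hubs are in the bin; the wrist view puts them at about (0.67, −0.12) and (0.66, −0.19). Lowering along the same arc.

Emit:
arm_command([
  {"linear":[0,-0.0107,0.0056],"delta_rot":[0,0,0],"fingers":0.006},
  {"linear":[0,-0.0208,0.0121],"delta_rot":[0,0,0],"fingers":0.006},
  {"linear":[0,-0.0305,0.0193],"delta_rot":[0,0,0],"fingers":0.006},
  {"linear":[0,-0.0395,0.0273],"delta_rot":[0,0,0],"fingers":0.006},
  {"linear":[0,-0.0479,0.036],"delta_rot":[0,0,0],"fingers":0.006},
])

```text
clock: 20.35
ee_pos: [0.4707, -0.1896, 0.1505]
ee_rot: [[-0.007, 1.0, 0.001], [1.0, 0.007, -0.0], [-0.0, 0.001, -1.0]]
contact_force: [0.8, -1.8, -0.9]
opening: 0.098
finger_force: 29.9
```

Emit:
arm_command([
  {"linear":[0,-0.0076,0.0094],"delta_rot":[0,0,0],"fingers":0.006},
  {"linear":[0,-0.0145,0.0193],"delta_rot":[0,0,0],"fingers":0.006},
  {"linear":[0,-0.0206,0.0297],"delta_rot":[0,0,0],"fingers":0.006},
  {"linear":[0,-0.0258,0.0406],"delta_rot":[0,0,0],"fingers":0.006},
  {"linear":[0,-0.0296,0.0504],"delta_rot":[0,0,0],"fingers":0.006},
])

```text
clock: 20.85
ee_pos: [0.4412, -0.1885, 0.0982]
ee_rot: [[-0.007, 1.0, 0.0], [1.0, 0.007, 0.002], [0.002, 0.0, -1.0]]
contact_force: [4.4, 2.3, -0.6]
opening: 0.098
finger_force: 30.0
```

Emit:
arm_command([
  {"linear":[0,-0.0031,0.0101],"delta_rot":[0,0,0],"fingers":0.006},
  {"linear":[0,-0.0053,0.0189],"delta_rot":[0,0,0],"fingers":0.006},
  {"linear":[0,-0.0066,0.0263],"delta_rot":[0,0,0],"fingers":0.006},
  {"linear":[0,-0.0072,0.0308],"delta_rot":[0,0,0],"fingers":0.006},
  {"linear":[0,-0.0076,0.0335],"delta_rot":[0,0,0],"fingers":0.006},
])

```text
clock: 21.35
ee_pos: [0.4349, -0.1889, 0.0678]
ee_rot: [[-0.007, 1.0, 0.002], [1.0, 0.007, 0.001], [0.001, 0.002, -1.0]]
contact_force: [-5.1, 9.2, 40.0]
opening: 0.1
finger_force: 30.0
```

Emit:
arm_command([
  {"linear":[0,0,0],"delta_rot":[0,0,0],"fingers":0.006},
  {"linear":[0,0,0],"delta_rot":[0,0,0],"fingers":0.006},
])

```text
clock: 21.55
ee_pos: [0.4349, -0.189, 0.0678]
ee_rot: [[-0.007, 1.0, 0.002], [1.0, 0.007, 0.0], [0.0, 0.002, -1.0]]
contact_force: [-0.8, 7.9, 22.3]
opening: 0.097
finger_force: 30.0
```

The tray is on its stop, with an upward reaction of 22 N. Letting go, then rising clear.

Emit:
arm_command([
  {"linear":[0,0,-0.001],"delta_rot":[0,0,0],"fingers":0.006},
  {"linear":[0,0,-0.001],"delta_rot":[0,0,0],"fingers":0.03},
  {"linear":[0,0,-0.001],"delta_rot":[0,0,0],"fingers":0.03},
  {"linear":[0,0,-0.001],"delta_rot":[0,0,0],"fingers":0.03},
  {"linear":[0,0,-0.001],"delta_rot":[0,0,0],"fingers":0.03},
])

```text
clock: 22.05
ee_pos: [0.4333, -0.1893, 0.0664]
ee_rot: [[-0.007, 1.0, -0.001], [1.0, 0.007, 0.001], [0.001, -0.001, -1.0]]
contact_force: [-0.0, 0.1, -0.6]
opening: 0.317
finger_force: 0.0
```

Emit:
arm_command([
  {"linear":[0,0,-0.008],"delta_rot":[0,0,0],"fingers":0.03},
  {"linear":[0,0,-0.025],"delta_rot":[0,0,0],"fingers":0.03},
  {"linear":[0,0,-0.06],"delta_rot":[0,0,0],"fingers":0.03},
  {"linear":[0,0,-0.1],"delta_rot":[0,0,0],"fingers":0.03},
  {"linear":[0,0,-0.13],"delta_rot":[0,0,0],"fingers":0.03},
])

```text
clock: 22.55
ee_pos: [0.4341, -0.1898, 0.1996]
ee_rot: [[-0.007, 1.0, 0.001], [1.0, 0.007, -0.0], [-0.0, 0.001, -1.0]]
contact_force: [-0.3, -0.3, 0.4]
opening: 0.319
finger_force: 0.0
```

```bash
python3 - <<'E'
from h import *
for i in range(4): snap('wrist')
S={c:snap(c,c+'13.png') for c in('top','scene','wrist')}
st=ctrl.get_state();print(st['ee_pos'],st['opening'],st['contact_force'],st['finger_force'],st['clock'])
for c in S:
    for k in('hub_a','tray_handle'):
      for r in ctrl.masks_of(c,k):
        m=np.array(r['region']);u=np.array(r['at'])*[512,384]
        print(c,k,round(r['score'],2),u.round(),m.sum(),[atz(S[c],*u,z).round(3).tolist() for z in(.03,.084)])
w=S['wrist'];g=cv2.cvtColor(cv2.imread('pics/wrist13.png'),cv2.COLOR_BGR2GRAY).astype(int)
u,v=proj(w,[.4337,-.19,.084])[0].round().astype(int);print(u,v,g[v,u-15:u+16].tolist())
# change of the stand area between hub-seated and start pictures
a=cv2.imread('pics/scene0.png').astype(int);b=cv2.imread('pics/scene13.png').astype(int)
for n,(x0,y0,x1,y1) in dict(beaker=(168,172,188,202),rack=(182,194,220,222),wrench=(198,182,224,202),bottle=(255,112,286,168),box=(262,166,300,188),driver=(190,238,240,284),traycorner=(228,205,290,260)).items():print(n,np.abs(a-b)[y0:y1,x0:x1].mean().round(1))
E
```

```text
[ 0.43292128 -0.18881497  0.19548324] 0.32345789079399745 [-1.02144877 -0.07777168  0.01696457] 0.0 22.9
top hub_a 0.76 [273. 153.] 248 [[0.687, -0.122, 0.03], [0.673, -0.12, 0.084]]
top hub_a 0.67 [187. 187.] 237 [[0.59, 0.111, 0.03], [0.58, 0.102, 0.084]]
top tray_handle 0.82 [273. 202.] 2436 [[0.55, -0.123, 0.03], [0.542, -0.121, 0.084]]
top tray_handle 0.72 [298. 163.] 252 [[0.66, -0.19, 0.03], [0.647, -0.185, 0.084]]
scene hub_a 0.68 [308. 210.] 363 [[0.653, -0.135, 0.03], [0.598, -0.192, 0.084]]
scene hub_a 0.53 [319. 220.] 378 [[0.647, -0.182, 0.03], [0.593, -0.236, 0.084]]
scene hub_a 0.49 [231. 167.] 13 [[0.611, 0.161, 0.03], [0.559, 0.081, 0.084]]
scene tray_handle 0.98 [283. 229.] 3874 [[0.552, -0.162, 0.03], [0.505, -0.217, 0.084]]
wrist hub_a 0.87 [461. 172.] 2267 [[0.657, -0.187, 0.03], [0.62, -0.174, 0.084]]
wrist hub_a 0.83 [481. 110.] 2483 [[0.664, -0.12, 0.03], [0.626, -0.118, 0.084]]
wrist tray_handle 0.69 [358. 137.] 29844 [[0.539, -0.149, 0.03], [0.522, -0.142, 0.084]]
258 188 [24, 14, 16, 14, 18, 22, 19, 17, 14, 41, 92, 129, 150, 167, 190, 211, 212, 192, 174, 156, 114, 53, 16, 15, 17, 19, 20, 23, 22, 21, 22]
beaker 6.1
rack 6.2
wrench 4.5
bottle 39.6
box 6.8
driver 10.6
traycorner 20.1
```

All checks agree: two hubs in the bin, the bar at its down position, hub_b on the shaft, and the robot touching nothing. Handing in.

```bash
python3 -c "
from workcell import ctrl
print(ctrl.close_job())"
```

```text
the job is handed in; nothing more can be done
None
```

The job is handed in: hub_b is fully home on the shaft, the other two hubs are in the bin, the tray is down and released, and the robot is clear. I viewed 11 pictures, one over the limit of 10, and did not see the amber bottle again at the end (its spot in the final scene picture had changed, probably the arm in front of it).

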